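# Find the lens cell that carries its glass

## Robot

A 6-joint arm with a two-finger parallel gripper is mounted at the origin on the work surface. World frame = base frame: x ahead of the robot, y to its left, z up, the work surface at z = 0. Lengths are in mm, angles in rad, forces in N, time in s.
With the tool pointing down it reaches from about 350 to 775 mm from the base axis. Payload 7.3 kg.
Tool frame: the origin (TCP) lies at the centre of the arm's flange, where the gripper is bolted on; the fingertips stand 178 mm ahead of it and the grasp point (between the pads) lies 159 mm ahead of it; z points along the fingers, y is the direction in which the jaws open and shut (so a half turn about z gives the same grasp; the last joint's range is limited). The gripper opens to 92 mm and grips with 3 to 60 N. Pads are 19 mm wide; open, the fingers measure 130 mm over their backs; the gripper's body (75 mm by 190 mm) begins 47 mm behind the grasp point.
Start: joints at [-1.321, 0.342, 1.524, -0, 1.275, -0.146], TCP at [202.431, -484.406, 404.741] pointing down, gripper open.
Joint ranges: [-2.53, 2.53], [-0.77, 2.02], [0.04, 2.7], [-1, 4.14], [0.28, 2.66], [-3.11, 3.11]. Speed limits (rad/s): [2.57, 2.57, 3.14, 3.14, 3.14, 3.14].

## Interface

Orientations are given as [roll, pitch, yaw] about the fixed x, y, z axes, in that order (R = Rz(yaw) Ry(pitch) Rx(roll)).
In Python, from plant import get_obs, capture, close_job gives the robot as it stands. The module is installed in compiled form; this text tells all that it offers.
- The arm moves only by the shell command python3 -m pendant 'ROWS'. ROWS is JSON, a list of rows, each a list of 3 entries, a list of its own where there are three numbers: the shift along the tool's x, y, z in m, then the turn, a rotation vector about the tool's x, y, z in rad, then the finger opening in m, from 0 to 0.0918. In form: [[[tx, ty, tz], [wx, wy, wz], fingers], ...]. A call has 1 to 10 rows; each row is the pose to reach, as a shift and turn from the pose commanded when the call began, along the tool's axes at that moment; what a row does not reach only later rows make up. A row lasts 1/12 s, in which the tool goes at most 41.7 mm and 7.16 degrees, less where a joint would pass 70% of its speed; a pose out of reach is approached as far as the arm can. A call with a gripper value outside its range is refused whole. The fingers move at their own pace and stop on an object; the grip force is fixed at half the most. Time passes only in rows, so rows that repeat a pose let the fingers close. It gives the time, the measured TCP pose, the force and the opening at its end, in the units of the state.
- get_obs(): the state, without advancing time (a new reading comes with each control period).
- capture(name): name is "side" or "top" or "wrist"; returns a dict with "color" (400x640x3 uint8, red, green, blue), "mtx" (3x3 intrinsics, pixels), "dist" ([k1, k2, p1, p2, k3] as OpenCV has them; the pictures are not rectified), "rvec" (rotation vector, rad) and "tvec" (3), from world to camera coordinates, as OpenCV has them. Camera axes: x right, y down, z forward; pixel columns grow to the right and rows downward; lengths in mm; the calibration is good to about 2 mm. A picture is of the moment at which its call begins. There is no depth.
- close_job(): hands the job in, once; it reports no verdict.
The state is a dict: "time": time; "joint_positions": joint angles; "dq": joint speeds; "tau": joint torques, N m; "tool_pos": TCP position; "tcp_rot": TCP orientation; "contact_force": force on the tool from outside, world axes, zero at the start; "moment": the same for the moment, N m; "grip_width": finger opening in mm.
Only numpy, scipy, OpenCV 4.12 (cv2) and the standard library are available. Lean on these libraries where they do the work, as an engineer would, in place of code of your own. Each camera call takes 0.05 s, during which the arm holds its last target. There are 200 camera calls.

## Task

Both lens cells on the cork-topped stand wear a loose dust cap: first take off the two caps and drop them into the steel pot. Then lift the two bare cells in turn, a few centimetres clear of the stand, to feel which is heavier; the lighter one must end standing upright by itself on the stand, and the heavier one is to be held upright in the gripper, a few centimetres clear above the middle of the round microscope stage. Finish while still holding it there; do not tip over a cell or the pot, and leave the bottle, the slide box and the jar alone.

Things in the scene. Friction and masses are not known exactly. Their poses are not given: they have to be found in the camera images.
- cell_k: one of two look-alike round steel lens cells, 67 mm tall: foot flange 42 mm dia, 10 mm high; barrel 36 mm dia up to a flat shoulder at 60 mm; boss 22 mm dia on top. Origin: centre of underside, z up. At the start it stands capped on the stand, 65 to 105 mm from its middle along the stand's y, either end. One cell weighs 150-250 g, the other 420-580 g; only lifting tells which
- cell_m: one of two look-alike round steel lens cells, 67 mm tall: foot flange 42 mm dia, 10 mm high; barrel 36 mm dia up to a flat shoulder at 60 mm; boss 22 mm dia on top. Origin: centre of underside, z up. At the start it stands capped on the stand, 65 to 105 mm from its middle along the stand's y, either end. One cell weighs 150-250 g, the other 420-580 g; only lifting tells which
- cap_1: one of two identical black plastic dust caps, 20 g, 31 mm tall, one loose over each cell (3 mm play): round cup 36 mm dia, 13 mm high, open below, 9 mm deep inside, with a round upright grip stem 14 mm dia from 13 to 31 mm above the origin. Origin: centre of the lower rim, z up through the stem; at the start the rim rests 60 mm above the cell's underside
- cap_2: one of two identical black plastic dust caps, 20 g, 31 mm tall, one loose over each cell (3 mm play): round cup 36 mm dia, 13 mm high, open below, 9 mm deep inside, with a round upright grip stem 14 mm dia from 13 to 31 mm above the origin. Origin: centre of the lower rim, z up through the stem; at the start the rim rests 60 mm above the cell's underside
- stand: fixed low stand, 130 mm (its x) by 320 mm (its y), grey board with a flat brown cork top 20 mm above the bench. Origin at the centre of its underside on the bench, z up; its y runs along its length. The cork covers 118 by 308 mm; the cells stand on it near its two ends
- pot: loose open round straight-sided steel pot without handles for the caps, 75 mm high, 110 mm outer diameter at the rim, wall 4 mm, 0.5 kg, standing on the bench on one side of the stand. Origin at the centre of its underside
- pot_in (a point): centre of the pot's inner floor; its z is up
- stage: fixed microscope stage on the other side of the stand from the pot: grey block foot 130 by 110 mm, short pillar and a dark round steel plate 120 mm diameter with a flat top 50 mm above the bench, a small knob at the foot's side. Origin at the centre of its underside, on the plate's axis
- stage_top (a point): centre of the stage plate's top face, z up
- bottle: bystander: white pump bottle with red collar, 60 mm diameter, 141 mm tall, beyond the stand. Origin at the centre of its underside
- slide_box: bystander: closed grey plastic slide box, 70 x 100 mm, 35 mm high, beyond the stand. Origin at the centre of its underside
- jar: bystander: amber glass jar with white cap, 60 mm diameter, 85 mm tall, beyond the stand. Origin at the centre of its underside
Not all that is in view belongs to the job. What is shaped like the cap_1 but orange is not meant.

How it is judged:
By the outcome, as a careful person would: the job done as asked, in the order asked, and still so for the second after the job is handed in, while the arm keeps its last pose, push and grip.
It also fails if it takes over 72 s, if anything falls off the work surface, if the arm or the gripper's body presses on something with over 40 N, if the wrist force passes 120 N, or if a joint passes its speed limit or range.

## Working session

There is one attempt and no reset: what is moved stays moved. The work goes in short steps, Python scripts to look and compute and a shell command to move; the robot and the scene stay as the last step left them, time stands still between calls to the robot, and variables do not carry over. Pictures are saved under pics/ and viewed, about 8 in all and at most 12, crops included, and the job is handed in when it is done.

```bash
mkdir -p pics
cat > h.py <<'E'
import numpy as np, cv2, pickle
from plant import get_obs, capture
def snap(cam,tag):
    c=capture(cam); pickle.dump(c,open(f'pics/{tag}.pkl','wb')); cv2.imwrite(f'pics/{tag}.png',cv2.cvtColor(c['color'],cv2.COLOR_RGB2BGR)); return c
def load(tag): return pickle.load(open(f'pics/{tag}.pkl','rb'))
def ray(c,uv):
    p=cv2.undistortPoints(np.array([[uv]],float),np.array(c['mtx']),np.array(c['dist']))[0,0]
    R=cv2.Rodrigues(np.array(c['rvec'],float))[0]; t=np.array(c['tvec'],float).ravel()
    return -R.T@t, R.T@np.array([p[0],p[1],1])
def onz(c,uv,z):
    o,d=ray(c,uv); return o+d*(z-o[2])/d[2]
def proj(c,P): return cv2.projectPoints(np.array(P,float).reshape(-1,3),np.array(c['rvec'],float),np.array(c['tvec'],float),np.array(c['mtx']),np.array(c['dist']))[0].reshape(-1,2)
E
python3 - <<'E'
from h import *
a=snap('top','t0');b=snap('side','s0')
for c in (a,b): print(ray(c,(320,200)))
im=np.vstack([cv2.cvtColor(x['color'],cv2.COLOR_RGB2BGR) for x in (a,)])
print(get_obs())
E
```

```text
(array([504.27647641,  16.20966283, 858.20262431]), array([ 0.09233437, -0.00303044, -0.99573491]))
(array([192.70046395, 635.85840942, 533.86327874]), array([ 0.45304584, -0.72335451, -0.52106813]))
{'time': 0.1, 'joint_positions': array([-1.32097003e+00,  3.42631721e-01,  1.52491091e+00, -3.46561391e-05,
        1.27543465e+00, -1.45985839e-01]), 'dq': array([ 0.0012901 , -0.00260625, -0.00154522, -0.00195284, -0.00051433,
       -0.00235533]), 'tau': array([ 1.53997247e-03, -4.32005453e+01, -2.44693083e+01,  7.19001819e-02,
        5.25545678e-02, -5.24329414e-05]), 'tool_pos': array([ 202.4092739 , -484.27563182,  404.12906809]), 'tcp_rot': array([-3.14021794e+00, -1.68629492e-04,  3.95822127e-01]), 'contact_force': array([-0.61453444,  0.66227806, -0.12779869]), 'moment': array([-0.00924322, -0.0220635 ,  0.05007468]), 'grip_width': 91.89552890219618}
```

View pics/t0.png

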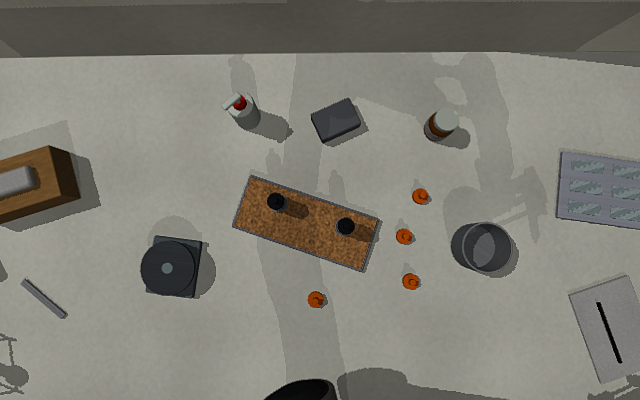

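View pics/s0.png

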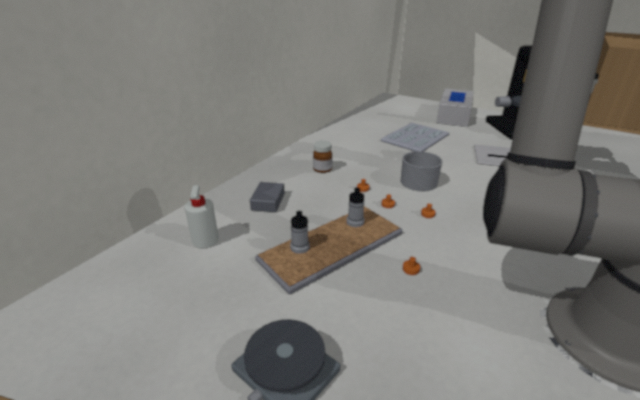

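The top view shows the stand at about (308,223), with black-capped cells at (276,201) and (346,226). The stage is at (168,268) and the pot at (482,248). Four orange look-alike caps, at (420,196), (404,236), (411,281) and (317,299), aren't meant. The side view confirms two black caps on cells at (299,225) and (356,200). I'll confirm with an enlarged crop.

Run:
```python
from h import *
a=cv2.imread('pics/t0.png')[160:285,225:390];b=cv2.imread('pics/s0.png')[175:295,245:410]
p=cv2.imread('pics/t0.png')[205:290,435:530];s=cv2.imread('pics/t0.png')[225:310,130:225]
r=lambda i,w,h:cv2.resize(i,(w,h),interpolation=cv2.INTER_CUBIC)
im=np.hstack([np.vstack([r(a,412,312),r(b,412,288)]),np.vstack([r(p,335,300),r(s,335,300)])])
cv2.imwrite('pics/c0.png',im)
```

```text
(no output)
```

View pics/c0.png

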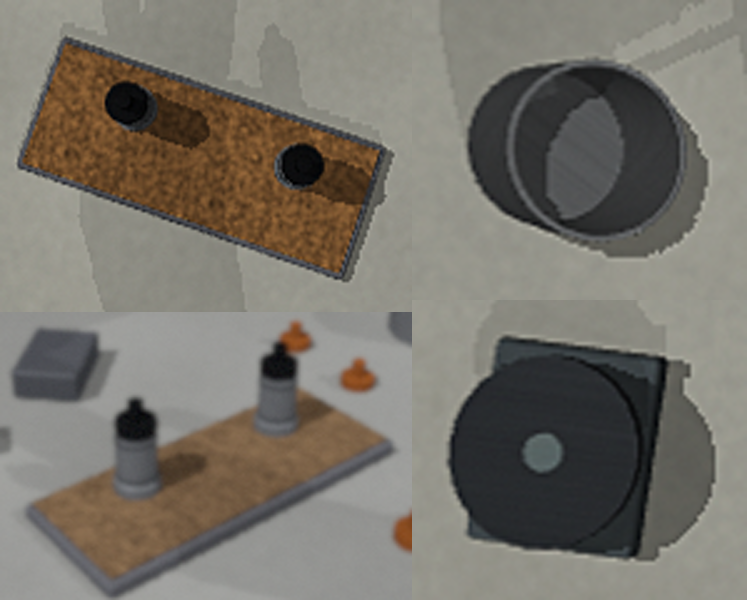

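Crop: both cells wear black caps with a stem, so these are the meant ones; the orange ones stand on the bench. In the full image the cap centres are about (276.7,202) and (345.1,226.5), the pot rim (487.5,247.5) and the stage plate (167.6,268.1).

Run:
```python
from h import *
np.set_printoptions(precision=1,suppress=True)
c=load('t0');s=load('s0')
for n,uv,z in [('A',(276.7,202),92),('B',(345.1,226.5),92),('pot',(487.5,247.5),75),('stage',(167.6,268.1),50)]: print(n,onz(c,uv,z), np.hypot(*onz(c,uv,z)[:2]))
q=np.array([onz(c,(225+u/2.497,160+v/2.497),20) for u,v in [(65,38),(385,147),(345,278),(19,166)]])
print('stand',q.mean(0),np.linalg.norm(q-np.roll(q,-1,0),axis=1),np.arctan2(*(q[0]-q[1])[[1,0]]))
print('side A stem',onz(s,(299,212.5),111),'B',onz(s,(356.8,189.6),111))
for e in [(508,150),(686,150)]: print(onz(c,(435+(e[0]-412)/3.526,205+e[1]/3.526),75))
# black mask centroids
g=c['color'].max(2)<40; n,l,st,ce=cv2.connectedComponentsWithStats(g.astype(np.uint8))
for k in range(1,n):
  if 30<st[k,4] and 225<ce[k][0]<390: print(st[k],ce[k],onz(c,ce[k],92))
for u in [(420,196),(404,236),(411,281),(317,299)]: print('orange',onz(c,u,10))
print(get_obs()['joint_positions'])
```

```text
A [572.1 105.2  92. ] 581.6663456738679
B [519.  -38.1  92. ] 520.4151497825377
pot [ 471.2 -342.7   75. ] 582.6660580993985
stage [432.6 350.   50. ] 556.4988162424817
stand [530.1  46.   20. ] [313.  124.9 315.2 125.5] 1.2303251143698433
side A stem [570.3 112.1 111. ] B [515.1 -32.1 111. ]
[ 471.8 -288.5   75. ]
[ 470.4 -396.9   75. ]
[311 116  50  27 144] [334.8 132.2] [721.1 -19.5  92. ]
[267 193  20  18 267] [276.4 201.4] [573.4 105.9  92. ]
[338 218  17  17 225] [345.7 225.7] [520.6 -39.4  92. ]
[ 265  379   72   21 1096] [305.2 390.7] [188.5  48.   92. ]
orange [ 589.8 -220.2   10. ]
orange [ 497.2 -179.9   10. ]
orange [ 394.4 -192.8   10. ]
orange [356.3  22.9  10. ]
[-1.3  0.3  1.5 -0.   1.3 -0.1]
```

```bash
python3 -m pendant '[[[0.569,-0.403,0.0],[0,0,0.396],0.06],[[0.569,-0.403,0.0],[0,0,0.396],0.06],[[0.569,-0.403,0.0],[0,0,0.396],0.06],[[0.569,-0.403,0.0],[0,0,0.396],0.06],[[0.569,-0.403,0.0],[0,0,0.396],0.06],[[0.569,-0.403,0.0],[0,0,0.396],0.06],[[0.569,-0.403,0.0],[0,0,0.396],0.06],[[0.569,-0.403,0.0],[0,0,0.396],0.06],[[0.569,-0.403,0.0],[0,0,0.396],0.06],[[0.569,-0.403,0.0],[0,0,0.396],0.06]]'; python3 -c "
from h import *;print(get_obs())"
```

```text
time: 0.93
tool_pos: [420.9, -134.0, 404.7]
tcp_rot: [3.142, 0.0, -0.0]
contact_force: [0.9, -0.0, 0.3]
grip_width: 60.0
{'time': 0.9333, 'joint_positions': array([-4.81968841e-01,  1.89189014e-01,  1.73595887e+00, -1.22207735e-04,
        1.21655821e+00,  1.08922595e+00]), 'dq': array([ 1.15814833e+00,  2.01256799e-01, -2.56061070e-01, -7.85716478e-04,
        4.44093695e-02,  1.14882819e+00]), 'tau': array([ -5.08291751, -37.04623103, -21.94770098,   0.13536614,
         0.17202004,  -1.53112963]), 'tool_pos': array([ 420.90798142, -133.97969987,  404.66140629]), 'tcp_rot': array([ 3.14154362e+00,  1.53625989e-04, -3.56072144e-04]), 'contact_force': array([ 0.94942782, -0.03102154,  0.31974703]), 'moment': array([-0.00291512, -0.00033832, -0.06442803]), 'grip_width': 60.01048293793371}
```

```bash
python3 -m pendant '[[[0.151,-0.241,0.044],[0,0,0],0.06],[[0.151,-0.241,0.044],[0,0,0],0.06],[[0.151,-0.241,0.044],[0,0,0],0.06],[[0.151,-0.241,0.044],[0,0,0],0.06],[[0.151,-0.241,0.044],[0,0,0],0.06],[[0.151,-0.241,0.044],[0,0,0],0.06],[[0.151,-0.241,0.044],[0,0,0],0.06],[[0.151,-0.241,0.044],[0,0,0],0.06],[[0.151,-0.241,0.044],[0,0,0],0.06],[[0.151,-0.241,0.044],[0,0,0],0.06]]'; python3 -c "
from h import *;c=snap('wrist','w1');print(ray(c,(320,200)));print(get_obs()['tool_pos'],proj(c,[572,107,111]),proj(c,[519,-37,111]))"
```

```text
time: 1.77
tool_pos: [571.2, 104.9, 360.1]
tcp_rot: [3.141, 0.002, 0.0]
contact_force: [0.1, -0.0, -0.2]
grip_width: 60.1
(array([637.09746552, 105.05367152, 339.10784389]), array([-0.23844092, -0.01607627, -0.97122833]))
[571.09215414 104.27324333 360.58303507] [[312.67758975 211.22377867]] [[486.71109433 272.8979781 ]]
```

View pics/w1.png

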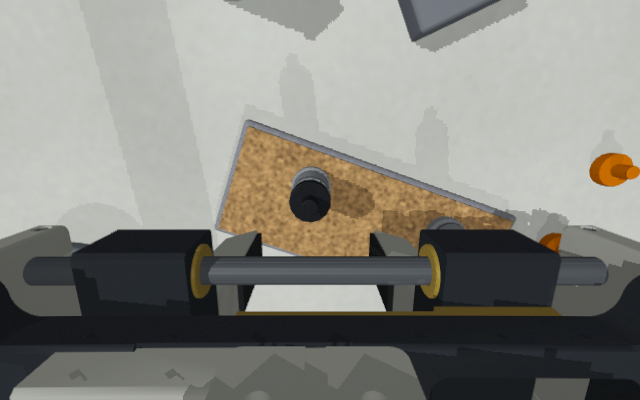

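The wrist view shows the cap on cell A: cup centred near (310,200) and stem near (310,208), between the fingers. Next, a contrast-stretched crop.

Run:
```python
from h import *
np.set_printoptions(precision=1,suppress=True)
c=load('w1')
im=cv2.imread('pics/w1.png')[160:230,270:350].astype(float)
cv2.imwrite('pics/c1.png',cv2.resize(np.clip(im*4,0,255).astype(np.uint8),(640,560),interpolation=cv2.INTER_CUBIC))
for uv,z in [((310,208),111),((310,201),93)]: print(onz(c,uv,z))
```

```text
[574.6 109.1 111. ]
[575.8 109.4  93. ]
```

View pics/c1.png

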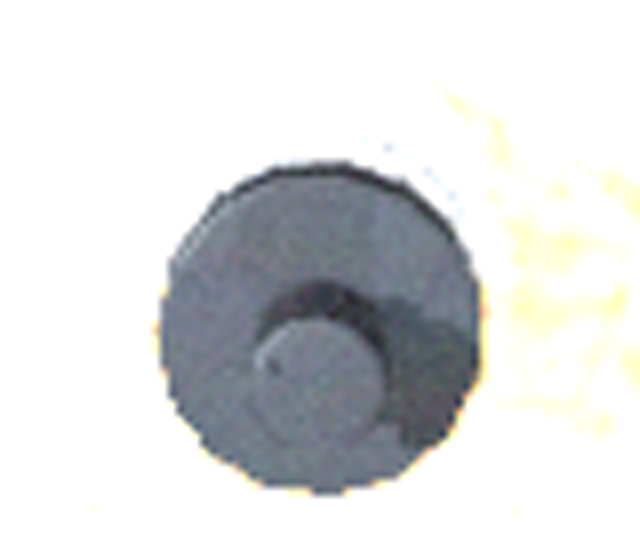

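Stem top centre is (309.8,207.8), which gives A at (574.5,109). The cup centre agrees within about 1 mm.

```bash
python3 -m pendant '[[[0.0035,-0.0045,0.04],[0,0,0],0.05],[[0.0035,-0.0045,0.07],[0,0,0],0.04],[[0.0035,-0.0045,0.086],[0,0,0],0.03],[[0.0035,-0.0045,0.086],[0,0,0],0.03],[[0.0035,-0.0045,0.086],[0,0,0],0.03]]'
python3 - <<'E'
from h import *
o=get_obs();print(o['tool_pos'],o['contact_force'],o['grip_width'])
c=snap('wrist','w2')
im=cv2.imread('pics/w2.png')[150:320,230:400].astype(float)
a=cv2.resize(np.clip(im*2.5,0,255).astype(np.uint8),(400,400),interpolation=cv2.INTER_CUBIC)
s=snap('side','s2');b=cv2.resize(cv2.imread('pics/s2.png')[140:260,240:360],(400,400),interpolation=cv2.INTER_CUBIC)
cv2.imwrite('pics/c2.png',np.hstack([a,b]))
E
```

```text
time: 2.23
tool_pos: [574.8, 108.3, 275.0]
tcp_rot: [3.141, 0.001, -0.002]
contact_force: [0.0, 0.1, 0.3]
grip_width: 32.4
[574.78678472 108.26696873 274.97712424] [0.01674608 0.05969015 0.33374289] 32.366522420370906
```

View pics/c2.png

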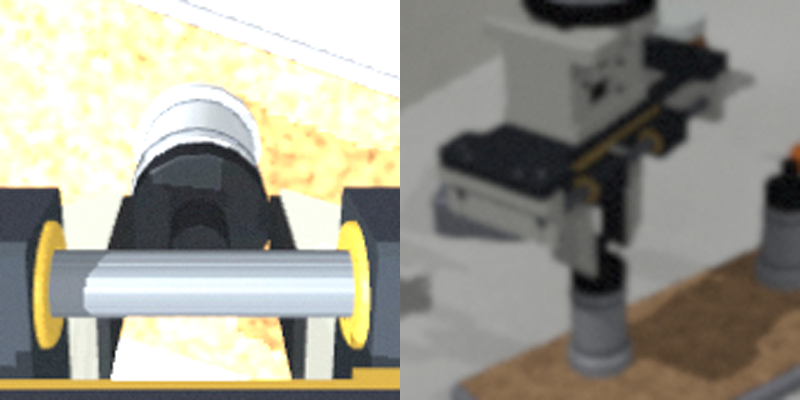

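The fingers straddle the stem centrally: the stem is at crop x≈201, between jaws at 128 and 273. Close and lift.

```bash
python3 -m pendant '[[[0,0,0],[0,0,0],0.022],[[0,0,0],[0,0,0],0.016],[[0,0,0],[0,0,0],0.005],[[0,0,0],[0,0,0],0.005],[[0,0,0],[0,0,0],0.005],[[0,0,-0.01],[0,0,0],0.005],[[0,0,-0.03],[0,0,0],0.005],[[0,0,-0.06],[0,0,0],0.005],[[0,0,-0.095],[0,0,0],0.005],[[0,0,-0.095],[0,0,0],0.005]]'
python3 - <<'E'
from h import *
s=snap('side','s3');a=cv2.resize(cv2.imread('pics/s3.png')[100:280,230:430],(600,540),interpolation=cv2.INTER_CUBIC)
cv2.imwrite('pics/c3.png',a)
E
```

```text
time: 3.17
tool_pos: [576.0, 109.7, 377.2]
tcp_rot: [-3.141, -0.012, 0.0]
contact_force: [1.8, -0.2, 1.3]
grip_width: 13.1
```

View pics/c3.png

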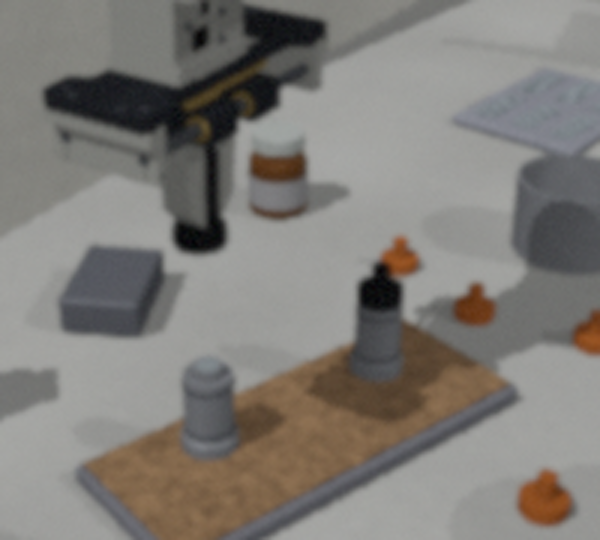

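Cap 1 is in the jaws, and cell A stands bare and upright at (210,405) in the crop. Now carry it to the pot.

```bash
python3 -m pendant '[[[-0.093,0.452,0],[0,0,0],0.005],[[-0.093,0.452,0],[0,0,0],0.005],[[-0.093,0.452,0],[0,0,0],0.005],[[-0.093,0.452,0],[0,0,0],0.005],[[-0.093,0.452,0],[0,0,0],0.005],[[-0.093,0.452,0],[0,0,0],0.005],[[-0.093,0.452,0],[0,0,0],0.005],[[-0.093,0.452,0],[0,0,0],0.005],[[-0.093,0.452,0],[0,0,0],0.005],[[-0.093,0.452,0],[0,0,0],0.005]]'; python3 -m pendant '[[[0,0,0],[0,0,0],0.005]]'; python3 -m pendant '[[[0,0,0],[0,0,0],0.005]]'
```

```text
time: 4.05
tool_pos: [489.9, -300.3, 369.1]
tcp_rot: [-3.141, 0.001, -0.0]
contact_force: [1.2, -0.3, -0.5]
grip_width: 13.0
time: 4.13
tool_pos: [488.8, -304.9, 368.8]
tcp_rot: [3.139, 0.001, -0.006]
contact_force: [-0.7, 0.5, -0.2]
grip_width: 13.3
time: 4.22
tool_pos: [490.0, -300.6, 368.6]
tcp_rot: [-3.14, 0.001, -0.004]
contact_force: [-0.2, 0.7, -0.0]
grip_width: 12.9
```

```bash
python3 -m pendant '[[[-0.008,0.042,0],[0,0,0],0.005],[[-0.008,0.042,0.04],[0,0,0],0.005],[[-0.008,0.042,0.08],[0,0,0],0.005],[[-0.008,0.042,0.110],[0,0,0],0.005],[[-0.008,0.042,0.119],[0,0,0],0.005],[[-0.008,0.042,0.119],[0,0,0],0.005],[[-0.008,0.042,0.119],[0,0,0],0.03],[[-0.008,0.042,0.119],[0,0,0],0.035],[[-0.008,0.042,0.119],[0,0,0],0.035]]'; python3 -m pendant '[[[0,0,-0.04],[0,0,0],0.035],[[0,0,-0.08],[0,0,0],0.04],[[0,0,-0.12],[0,0,0],0.05],[[0,0,-0.12],[0,0,0],0.05],[[0,0,-0.12],[0,0,0],0.05]]'
python3 - <<'E'
from h import *
s=snap('side','s4');a=cv2.resize(cv2.imread('pics/s4.png')[110:240,350:480],(400,400),interpolation=cv2.INTER_CUBIC)
s=snap('wrist','w4');b=cv2.resize(cv2.imread('pics/w4.png')[0:300,100:500],(400,300))
b=np.clip(b.astype(float)*1.5,0,255).astype(np.uint8)
cv2.imwrite('pics/c4.png',np.hstack([a,np.vstack([b,0*b[:100]])]))
E
```

```text
time: 4.97
tool_pos: [483.6, -340.7, 253.1]
tcp_rot: [3.139, -0.003, 0.0]
contact_force: [-0.6, 0.5, -0.4]
grip_width: 27.8
time: 5.38
tool_pos: [483.2, -340.7, 375.4]
tcp_rot: [3.135, -0.007, 0.0]
contact_force: [0.1, 0.9, -0.4]
grip_width: 49.5
```

View pics/c4.png

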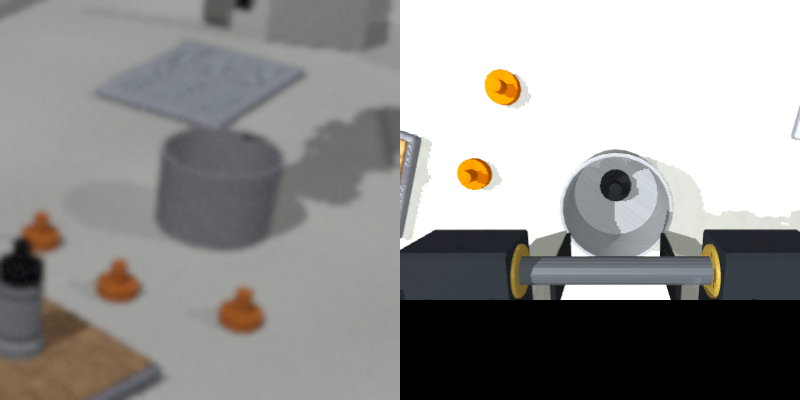

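Cap 1 lies in the pot at (615,185) in the wrist crop, and the pot is upright. On to B.

```bash
python3 -m pendant '[[[0.039,-0.305,0.010],[0,0,0],0.05],[[0.039,-0.305,0.010],[0,0,0],0.05],[[0.039,-0.305,0.010],[0,0,0],0.05],[[0.039,-0.305,0.010],[0,0,0],0.05],[[0.039,-0.305,0.010],[0,0,0],0.05],[[0.039,-0.305,0.010],[0,0,0],0.05],[[0.039,-0.305,0.010],[0,0,0],0.05],[[0.039,-0.305,0.010],[0,0,0],0.05],[[0.039,-0.305,0.010],[0,0,0],0.05],[[0.039,-0.305,0.010],[0,0,0],0.05]]'
python3 - <<'E'
from h import *
np.set_printoptions(precision=1,suppress=True)
c=snap('wrist','w5');print(get_obs()['tool_pos'])
g=(c['color'].max(2)<40)[120:228]; n,l,st,ce=cv2.connectedComponentsWithStats(g.astype(np.uint8))
for k in range(1,n):
  if st[k,4]>200: print(st[k],ce[k]+[0,120],onz(c,ce[k]+[0,120],93))
im=cv2.imread('pics/w5.png')[150:240,260:380].astype(float)
cv2.imwrite('pics/c5.png',cv2.resize(np.clip(im*4,0,255).astype(np.uint8),(720,540),interpolation=cv2.INTER_CUBIC))
E
```

```text
time: 6.32
tool_pos: [521.7, -34.8, 359.7]
tcp_rot: [3.142, 0.002, 0.002]
contact_force: [-0.3, -0.8, -1.2]
grip_width: 49.9
[521.8 -35.8 359.9]
[ 301   65   40   42 1237] [320.8 205.9] [522.1 -39.2  93. ]
```

View pics/c5.png

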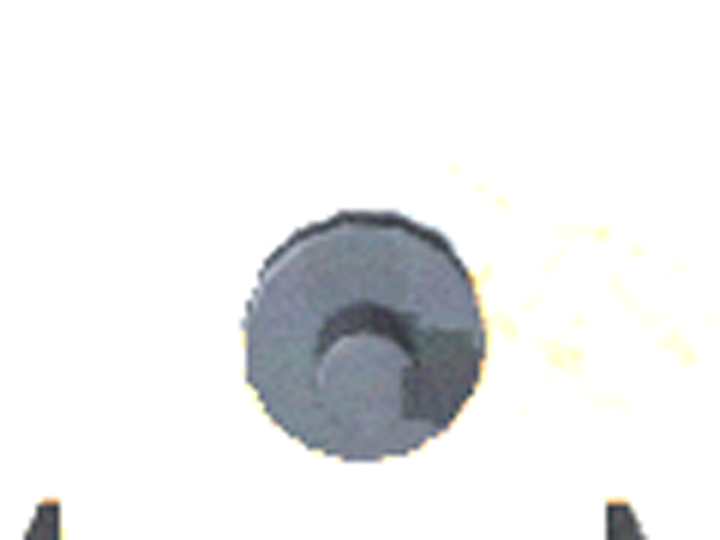

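Stem B is at (321,213.7), giving B at about (521.5,-38.5), which is consistent with the top view.

```bash
python3 -m pendant '[[[0,0.003,0.04],[0,0,0],0.04],[[0,0.003,0.07],[0,0,0],0.035],[[0,0.003,0.085],[0,0,0],0.03],[[0,0.003,0.085],[0,0,0],0.03],[[0,0.003,0.085],[0,0,0],0.03]]'
python3 - <<'E'
from h import *
c=snap('wrist','w6')
im=cv2.imread('pics/w6.png')[150:320,230:400].astype(float)
a=cv2.resize(np.clip(im*3.5,0,255).astype(np.uint8),(510,510),interpolation=cv2.INTER_CUBIC)
cv2.imwrite('pics/c6.png',a)
E
```

```text
time: 6.78
tool_pos: [521.9, -40.0, 275.3]
tcp_rot: [3.142, 0.002, -0.002]
contact_force: [0.6, -0.1, 0.3]
grip_width: 30.0
```

View pics/c6.png

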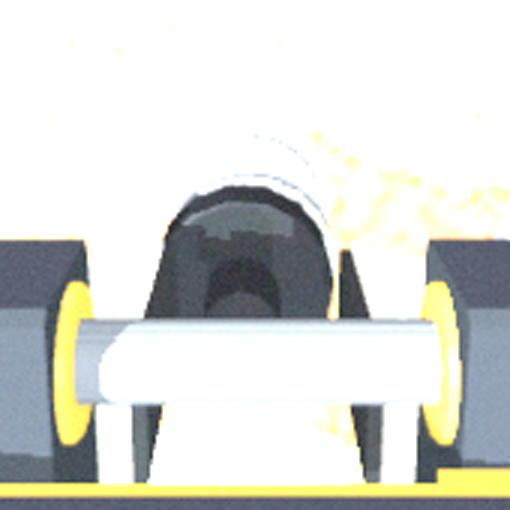

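The stem is at crop x≈244 and the jaw centre at ≈256, so I shift 2 mm toward +y, then close and lift.

```bash
python3 -m pendant '[[[0,-0.002,0],[0,0,0],0.03],[[0,-0.002,0],[0,0,0],0.022],[[0,-0.002,0],[0,0,0],0.016],[[0,-0.002,0],[0,0,0],0.005],[[0,-0.002,0],[0,0,0],0.005],[[0,-0.002,-0.01],[0,0,0],0.005],[[0,-0.002,-0.03],[0,0,0],0.005],[[0,-0.002,-0.06],[0,0,0],0.005],[[0,-0.002,-0.095],[0,0,0],0.005],[[0,-0.002,-0.095],[0,0,0],0.005]]'; python3 -c "
from h import *;snap('side','s7');print(get_obs()['tool_pos'])"
```

```text
time: 7.67
tool_pos: [523.1, -36.8, 377.9]
tcp_rot: [3.139, -0.012, 0.0]
contact_force: [1.3, 0.1, 0.2]
grip_width: 12.8
[522.59248855 -36.68123753 374.99527656]
```

```bash
python3 -m pendant '[[[-0.063,0.306,0],[0,0,0],0.005],[[-0.063,0.306,0],[0,0,0],0.005],[[-0.063,0.306,0],[0,0,0],0.005],[[-0.063,0.306,0],[0,0,0],0.005],[[-0.063,0.306,0],[0,0,0],0.005],[[-0.063,0.306,0],[0,0,0],0.005],[[-0.063,0.306,0],[0,0,0],0.005],[[-0.063,0.306,0],[0,0,0],0.005],[[-0.063,0.306,0],[0,0,0],0.005],[[-0.063,0.306,0],[0,0,0],0.005]]'; python3 -m pendant '[[[0,0,0.0],[0,0,0],0.005]]'
```

```text
time: 8.55
tool_pos: [458.2, -343.5, 369.8]
tcp_rot: [-3.14, 0.001, -0.003]
contact_force: [-1.0, 0.1, -0.5]
grip_width: 12.4
time: 8.63
tool_pos: [458.9, -341.9, 370.2]
tcp_rot: [-3.14, 0.001, -0.0]
contact_force: [-0.4, -0.5, -0.2]
grip_width: 13.0
```

```bash
python3 -m pendant '[[[0,0,0.04],[0,0,0],0.005],[[0,0,0.08],[0,0,0],0.005],[[0,0,0.110],[0,0,0],0.005],[[0,0,0.119],[0,0,0],0.005],[[0,0,0.119],[0,0,0],0.005],[[0,0,0.119],[0,0,0],0.03],[[0,0,0.119],[0,0,0],0.035],[[0,0,0.119],[0,0,0],0.035]]'; python3 -m pendant '[[[0,0,-0.04],[0,0,0],0.035],[[0,0,-0.08],[0,0,0],0.04],[[0,0,-0.12],[0,0,0],0.06],[[0,0,-0.12],[0,0,0],0.07],[[0,0,-0.12],[0,0,0],0.07]]'
python3 - <<'E'
from h import *
a=snap('wrist','w8');b=snap('side','s8')
A=np.clip(cv2.imread('pics/w8.png')[100:320,180:460].astype(float)*1.4,0,255).astype(np.uint8)
B=cv2.resize(cv2.imread('pics/s8.png')[165:295,245:450],(560,355),interpolation=cv2.INTER_CUBIC)
A=np.hstack([A,np.zeros((220,280,3),np.uint8)])
cv2.imwrite('pics/c8.png',np.vstack([A,B]))
E
```

```text
time: 9.3
tool_pos: [459.6, -342.9, 254.1]
tcp_rot: [3.139, -0.003, 0.0]
contact_force: [-0.5, -0.4, -1.0]
grip_width: 28.4
time: 9.72
tool_pos: [459.1, -342.8, 376.2]
tcp_rot: [3.135, -0.006, -0.0]
contact_force: [-0.6, 0.9, -0.9]
grip_width: 55.3
```

View pics/c8.png

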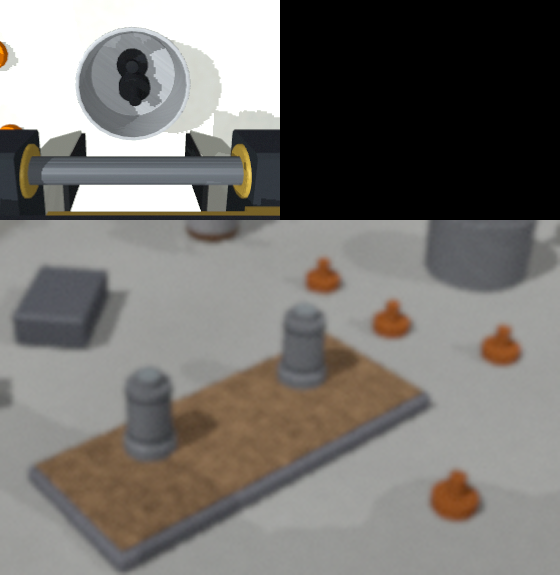

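Both caps lie in the pot (crop (132,65) and (135,87)), and both cells stand bare and upright at (150,413) and (303,345). Weigh B first.

```bash
python3 -m pendant '[[[0.0625,-0.305,0.010],[0,0,0],0.07],[[0.0625,-0.305,0.010],[0,0,0],0.07],[[0.0625,-0.305,0.010],[0,0,0],0.07],[[0.0625,-0.305,0.010],[0,0,0],0.07],[[0.0625,-0.305,0.010],[0,0,0],0.07],[[0.0625,-0.305,0.010],[0,0,0],0.07],[[0.0625,-0.305,0.010],[0,0,0],0.07],[[0.0625,-0.305,0.010],[0,0,0],0.07],[[0.0625,-0.305,0.010],[0,0,0],0.07],[[0.0625,-0.305,0.010],[0,0,0],0.07]]'
python3 - <<'E'
from h import *
np.set_printoptions(precision=1,suppress=True)
c=snap('wrist','w9');o=get_obs();print(o['tool_pos'],o['contact_force'])
im=cv2.cvtColor(c['color'],cv2.COLOR_RGB2HSV)
m=((im[...,1]<60)&(im[...,2]>60)).astype(np.uint8)
g=cv2.medianBlur(cv2.cvtColor(c['color'],cv2.COLOR_RGB2GRAY),3)
k=cv2.HoughCircles(g[150:260,250:390],cv2.HOUGH_GRADIENT,1,10,param1=80,param2=12,minRadius=8,maxRadius=24)
print(k); print(proj(c,[[521.5,-37.5,87],[521.5,-37.5,80]]))
for q in (k[0] if k is not None else []): print(onz(c,q[:2]+[250,150],80),q[2])
E
```

```text
time: 10.65
tool_pos: [521.3, -36.6, 360.6]
tcp_rot: [-3.141, 0.002, 0.003]
contact_force: [-0.3, -1.1, -1.0]
grip_width: 69.9
[521.3 -37.7 360.8] [-0.1 -0.7  0.1]
[[[105.5  47.5  23.4]
  [100.5  57.5  22.3]
  [ 58.5  56.5  21.1]
  [ 98.5  31.5  18.8]
  [ 67.5  41.5  16.8]
  [ 98.5  68.5  21.2]
  [ 95.5  79.5  23.4]
  [ 28.5  27.5  21.2]
  [ 20.5  53.5  20.1]
  [113.5  41.5  21.2]
  [ 86.5  29.5  20.1]
  [ 66.5  62.5  21.2]
  [ 22.5  66.5  19. ]
  [103.5  86.5  19. ]
  [116.5  57.5  20.1]
  [ 33.5  49.5  21.1]
  [ 34.5  67.5  17.9]
  [ 37.5  20.5  16.8]
  [ 88.5  42.5  12.2]
  [ 20.5  16.5  21. ]
  [ 87.5  88.5  12.2]
  [123.5  43.5  14.5]
  [115.5  27.5  16.7]
  [ 22.5  83.5  16.6]
  [ 38.5  88.5  17.9]
  [ 78.5  23.5  16.8]
  [ 49.5  15.5  14.5]
  [ 81.5  80.5  16.6]
  [ 71.5  51.5  14.5]
  [ 38.5  77.5  13.2]
  [ 59.5  81.5  19. ]
  [ 13.5  78.5  12.2]
  [ 16.5  37.5  12.2]
  [ 99.5  21.5  15.5]
  [ 49.5  91.5  14.5]
  [ 45.5  37.5  12.2]
  [126.5  27.5  12.1]
  [ 66.5   5.5  16.8]
  [  5.5  45.5  14.4]
  [ 10.5  66.5  11. ]
  [121.5  92.5  13.2]
  [ 78.5  94.5  10.6]
  [ 82.5  70
[... 793 characters left out ...]

[491.6   2.6  80. ] 16.6
[486.8 -11.9  80. ] 17.9
[546.9 -47.8  80. ] 16.8
[553.8 -22.7  80. ] 14.5
[494.7 -51.2  80. ] 16.6
[521.9 -41.9  80. ] 14.5
[497.4 -12.1  80. ] 13.2
[493.6 -31.2  80. ] 19.0
[496.4  10.6  80. ] 12.2
[534.4   6.4  80. ] 12.2
[548.7 -65.9  80. ] 15.5
[483.9 -22.   80. ] 14.5
[534.5 -19.   80. ] 12.2
[543.5 -89.6  80. ] 12.1
[562.4 -37.3  80. ] 16.8
[527.2  16.4  80. ] 14.4
[507.8  12.8  80. ] 11.0
[483.1 -88.2  80. ] 13.2
[481.  -48.7  80. ] 10.6
[504.2 -52.   80. ] 12.2
[540.7 -40.9  80. ] 11.0
[553.8 -40.8  80. ] 10.9
[546.  -29.6  80. ] 11.0
[478.1 -67.2  80. ] 8.8
[554.5  11.7  80. ] 11.8
[558.   -6.5  80. ] 9.6
[517.1  15.1  80. ] 9.6
[ 482.2 -102.    80. ] 13.0
```

Hough was just noise on the cork. The earlier jaw centring puts the cell under the TCP within about 1 mm, so I descend.

```bash
python3 -m pendant '[[[0,0,0.04],[0,0,0],0.065],[[0,0,0.08],[0,0,0],0.065],[[0,0,0.115],[0,0,0],0.065],[[0,0,0.14],[0,0,0],0.065],[[0,0,0.1465],[0,0,0],0.065],[[0,0,0.1465],[0,0,0],0.065],[[0,0,0.1465],[0,0,0],0.055],[[0,0,0.1465],[0,0,0],0.045]]'; python3 -m pendant '[[[0,0,0],[0,0,0],0.04],[[0,0,0],[0,0,0],0.036],[[0,0,0],[0,0,0],0.025],[[0,0,0],[0,0,0],0.025],[[0,0,0],[0,0,0],0.025],[[0,0,0],[0,0,0],0.025]]'
```

```text
time: 11.37
tool_pos: [522.2, -38.4, 216.9]
tcp_rot: [3.141, -0.003, -0.001]
contact_force: [0.4, -0.0, 0.3]
grip_width: 56.0
time: 11.87
tool_pos: [521.7, -37.7, 216.3]
tcp_rot: [3.141, -0.002, 0.0]
contact_force: [-1.3, -1.6, 7.1]
grip_width: 35.6
```

```bash
python3 -m pendant '[[[0,0,-0.01],[0,0,0],0.025],[[0,0,-0.03],[0,0,0],0.025],[[0,0,-0.05],[0,0,0],0.025],[[0,0,-0.05],[0,0,0],0.025],[[0,0,-0.05],[0,0,0],0.025],[[0,0,-0.05],[0,0,0],0.025],[[0,0,-0.05],[0,0,0],0.025]]'; for i in 1 2 3 4; do python3 -m pendant '[[[0,0,0],[0,0,0],0.025]]'; done; python3 -c "
from h import *;s=snap('side','s10')"
```

```text
time: 12.45
tool_pos: [521.0, -37.5, 264.2]
tcp_rot: [-3.141, 0.002, -0.0]
contact_force: [0.0, -0.3, -1.2]
grip_width: 35.7
time: 12.53
tool_pos: [521.1, -37.6, 264.2]
tcp_rot: [-3.141, 0.002, -0.0]
contact_force: [-0.4, 0.3, -2.8]
grip_width: 35.0
time: 12.62
tool_pos: [521.3, -37.6, 264.4]
tcp_rot: [-3.141, 0.002, -0.0]
contact_force: [0.4, 0.1, -1.7]
grip_width: 35.4
time: 12.7
tool_pos: [521.4, -37.6, 264.6]
tcp_rot: [-3.141, 0.001, -0.0]
contact_force: [0.2, 0.2, -1.3]
grip_width: 35.3
time: 12.78
tool_pos: [521.4, -37.7, 264.9]
tcp_rot: [-3.142, 0.001, -0.0]
contact_force: [-0.0, -0.4, -1.6]
grip_width: 35.3
```

About −1.7 N, so B weighs about 175 g and is the light one. Set it back down gently.

```bash
python3 -m pendant '[[[0,0,0.015],[0,0,0],0.025],[[0,0,0.03],[0,0,0],0.025],[[0,0,0.04],[0,0,0],0.025],[[0,0,0.045],[0,0,0],0.025],[[0,0,0.048],[0,0,0],0.025],[[0,0,0.048],[0,0,0],0.025],[[0,0,0.048],[0,0,0],0.025]]'; python3 -m pendant '[[[0,0,0.001],[0,0,0],0.025],[[0,0,0.001],[0,0,0],0.025],[[0,0,0.001],[0,0,0],0.025]]'
```

```text
time: 13.42
tool_pos: [521.7, -37.7, 217.6]
tcp_rot: [3.141, -0.001, -0.0]
contact_force: [-0.4, -0.2, -2.3]
grip_width: 35.7
time: 13.67
tool_pos: [521.6, -37.7, 216.6]
tcp_rot: [3.141, -0.001, -0.0]
contact_force: [0.3, 0.0, -1.1]
grip_width: 35.4
```

```bash
python3 -m pendant '[[[0,0,0.0007],[0,0,0],0.025],[[0,0,0.0007],[0,0,0],0.025],[[0,0,0.0007],[0,0,0],0.025]]'
```

```text
time: 13.92
tool_pos: [521.5, -37.7, 216.3]
tcp_rot: [3.141, -0.001, -0.0]
contact_force: [-1.7, 0.0, 5.7]
grip_width: 35.5
```

Contact is made. Release, rise and go over A.

```bash
python3 -m pendant '[[[0,0,0],[0,0,0],0.04],[[0,0,0],[0,0,0],0.05],[[0,0,0],[0,0,0],0.065],[[0,0,0],[0,0,0],0.065],[[0,0,-0.03],[0,0,0],0.065],[[0,0,-0.07],[0,0,0],0.065],[[0,0,-0.11],[0,0,0],0.065],[[0,0,-0.145],[0,0,0],0.065],[[0,0,-0.145],[0,0,0],0.065]]'; python3 -m pendant '[[[0.053,-0.1465,0],[0,0,0],0.065],[[0.053,-0.1465,0],[0,0,0],0.065],[[0.053,-0.1465,0],[0,0,0],0.065],[[0.053,-0.1465,0],[0,0,0],0.065],[[0.053,-0.1465,0],[0,0,0],0.065],[[0.053,-0.1465,0],[0,0,0],0.065],[[0.053,-0.1465,0],[0,0,0],0.065]]'
python3 - <<'E'
from h import *
c=snap('wrist','w11');snap('side','s11');print(get_obs()['tool_pos'])
E
```

```text
time: 14.67
tool_pos: [522.8, -37.9, 367.7]
tcp_rot: [3.139, -0.013, -0.0]
contact_force: [1.2, -0.4, 0.2]
grip_width: 65.0
time: 15.25
tool_pos: [574.3, 108.6, 359.9]
tcp_rot: [3.141, 0.001, 0.0]
contact_force: [0.1, 0.8, -0.2]
grip_width: 65.2
[574.28377831 107.73791443 360.34470895]
```

```bash
python3 - <<'E'
from h import *
a=load('s8')['color'].astype(int);b=load('s11')['color'].astype(int)
for r in ((190,235,335,380),): print(np.abs(a-b)[r[0]:r[1],r[2]:r[3]].mean(), np.abs(a-b)[250:280,270:330].mean())
a=load('w5')
E
python3 -m pendant '[[[0,0,0.04],[0,0,0],0.065],[[0,0,0.08],[0,0,0],0.065],[[0,0,0.115],[0,0,0],0.065],[[0,0,0.14],[0,0,0],0.065],[[0,0,0.1455],[0,0,0],0.065],[[0,0,0.1455],[0,0,0],0.065],[[0,0,0.1455],[0,0,0],0.055],[[0,0,0.1455],[0,0,0],0.045]]'; python3 -m pendant '[[[0,0,0],[0,0,0],0.04],[[0,0,0],[0,0,0],0.036],[[0,0,0],[0,0,0],0.025],[[0,0,0],[0,0,0],0.025],[[0,0,0],[0,0,0],0.025],[[0,0,0],[0,0,0],0.025]]'
```

```text
15.80954732510288 8.40611111111111
time: 16.02
tool_pos: [575.3, 108.5, 217.2]
tcp_rot: [-3.141, -0.004, -0.001]
contact_force: [0.2, -0.7, 0.5]
grip_width: 56.2
time: 16.52
tool_pos: [574.8, 109.0, 216.1]
tcp_rot: [-3.142, -0.002, -0.0]
contact_force: [-1.1, 1.2, 6.6]
grip_width: 35.4
```

```bash
python3 -m pendant '[[[0,0,-0.01],[0,0,0],0.025],[[0,0,-0.03],[0,0,0],0.025],[[0,0,-0.05],[0,0,0],0.025],[[0,0,-0.05],[0,0,0],0.025],[[0,0,-0.05],[0,0,0],0.025],[[0,0,-0.05],[0,0,0],0.025],[[0,0,-0.05],[0,0,0],0.025]]'; for i in 1 2 3 4; do python3 -m pendant '[[[0,0,0],[0,0,0],0.025]]'; done
```

```text
time: 17.1
tool_pos: [573.9, 108.8, 263.4]
tcp_rot: [3.141, 0.003, -0.0]
contact_force: [0.5, 0.7, -5.6]
grip_width: 35.3
time: 17.18
tool_pos: [574.1, 108.8, 263.6]
tcp_rot: [3.141, 0.003, -0.0]
contact_force: [0.1, 0.6, -4.4]
grip_width: 35.5
time: 17.27
tool_pos: [574.3, 108.8, 264.0]
tcp_rot: [3.141, 0.002, -0.0]
contact_force: [-0.1, -1.1, -4.6]
grip_width: 35.8
time: 17.35
tool_pos: [574.4, 108.8, 264.3]
tcp_rot: [3.141, 0.001, -0.0]
contact_force: [0.7, -0.0, -4.9]
grip_width: 35.1
time: 17.43
tool_pos: [574.4, 108.8, 264.6]
tcp_rot: [3.141, 0.001, -0.0]
contact_force: [-0.6, -0.7, -4.9]
grip_width: 35.5
```

A reads about −4.9 N (≈490 g), so it's the heavy one. Check the stage centre from the side view, then carry it there.

```bash
python3 - <<'E'
from h import *
s=load('s0');print(onz(s,(285,351),50))
E
python3 -m pendant '[[[0,0,-0.035],[0,0,0],0.025],[[-0.03,-0.03,-0.035],[0,0,0],0.025],[[-0.06,-0.06,-0.035],[0,0,0],0.025],[[-0.08,-0.09,-0.035],[0,0,0],0.025],[[-0.09,-0.12,-0.035],[0,0,0],0.025],[[-0.1,-0.15,-0.035],[0,0,0],0.025],[[-0.11,-0.18,-0.035],[0,0,0],0.025],[[-0.12,-0.21,-0.035],[0,0,0],0.025],[[-0.135,-0.235,-0.035],[0,0,0],0.025],[[-0.14,-0.243,-0.035],[0,0,0],0.025]]';  python3 -m pendant '[[[0,0,0],[0,0,0],0.025],[[0,0,0],[0,0,0],0.025]]'
python3 - <<'E'
from h import *
c=snap('wrist','w12');t=snap('top','t12');s=snap('side','s12')
A=cv2.resize(cv2.imread('pics/w12.png'),(400,250))
T=cv2.resize(cv2.imread('pics/t12.png')[150:320,100:372],(400,250),interpolation=cv2.INTER_CUBIC)
S=cv2.resize(cv2.imread('pics/s12.png')[100:400,200:520],(373,350),interpolation=cv2.INTER_CUBIC)
P=cv2.imread('pics/t12.png')[190:300,420:540];P=cv2.resize(P,(382,350))
cv2.imwrite('pics/c12.png',np.vstack([np.hstack([A,T]),np.pad(np.hstack([S,P]),((0,0),(0,45),(0,0)))]))
E
```

```text
[429.96549554 352.83446237  50.        ]
time: 18.27
tool_pos: [432.5, 354.9, 300.0]
tcp_rot: [-3.14, 0.001, 0.003]
contact_force: [0.1, -0.3, -4.8]
grip_width: 35.9
time: 18.43
tool_pos: [434.3, 352.0, 299.9]
tcp_rot: [3.141, -0.0, 0.001]
contact_force: [-0.2, -0.3, -4.2]
grip_width: 35.9
```

View pics/c12.png

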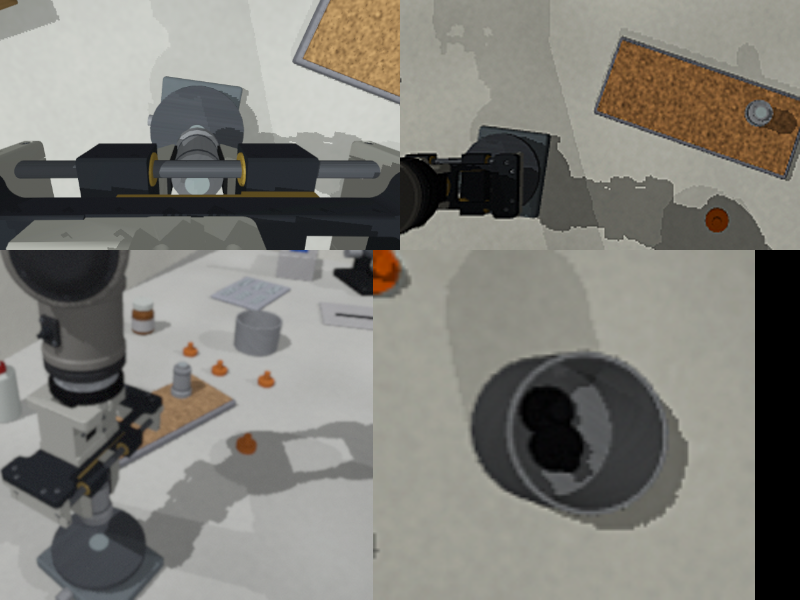

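The view shows cell B upright alone on the stand (crop (760,113)) and both caps in the standing pot. The heavy cell is held upright over the stage, and the stage position by two cameras, (434.5,352) and (430,353), agrees with the TCP. Lower to about 35 mm clear and settle.

```bash
python3 -m pendant '[[[-0.001,0,0.008],[0,0,0],0.025],[[-0.001,0,0.017],[0,0,0],0.025],[[-0.001,0,0.017],[0,0,0],0.025],[[-0.001,0,0.017],[0,0,0],0.025],[[-0.001,0,0.017],[0,0,0],0.025],[[-0.001,0,0.017],[0,0,0],0.025],[[-0.001,0,0.017],[0,0,0],0.025],[[-0.001,0,0.017],[0,0,0],0.025]]'; python3 -c "
from plant import *
o=get_obs();print(o['tool_pos'],o['contact_force'],o['grip_width'],abs(o['dq']).max());print(close_job())"
```

```text
time: 19.25
tool_pos: [433.6, 351.9, 283.2]
tcp_rot: [-3.141, -0.0, -0.0]
contact_force: [-0.1, -0.6, -4.2]
grip_width: 35.9
[433.56404596 351.91767671 283.24436039] [-0.08024073 -0.57020604 -4.22035915] 35.8860384344027 0.0021745521755793563
the job is handed in; nothing more can be done
None
```

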